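# Shim a rocking dial-gauge stand

### The job

The dial-gauge stand rocks because the screw foot at its front right corner (the corner nearest the orange wedge) is seized short of the bench. Push the orange wedge shim along the bench, thin end first, under that short foot just until it is snug and takes up the gap without jacking the stand out of level; then press down on the top of that same corner with the fingertips, firmly enough to show that it no longer rocks, and finish while still holding that press. Push and press only: do not pick up the shim or the stand, do not shove the stand along the bench, and leave the other things alone.

Things in the scene. Friction and masses are not known exactly. Their poses are not given: they have to be found in the camera images.
- stand: grey cast dial-gauge stand, 4.5 kg, loose: base 200 x 150 mm with round lugs of 24 mm radius centred at x = +-112, y = +-87 mm, all from 24 to 48 mm above the bench, a domed foot under each. Steel plate 6 mm high on the base; column at x = 80, y = 30, arm and dial at x = 20, y = 10 mm, 281 mm high. Origin on the bench under the middle; +x to the back, +y left. Stands level on three feet
- foot_tip (a point): lowest point of the short foot (steel dome, 12 mm radius) under the front right lug, at x = -112, y = -87 mm of the stand; its height is the gap to be taken up, 5 to 9 mm at the start. About 7 N down on that lug rocks the stand onto it
- press_spot (a point): where to press: centre of the flat top of the front right lug, straight above the short foot, 48 mm above the bench; a steady press of 8 to 20 N is right
- shim: orange wedge, about 0.15 kg, flat on the bench, 120 x 44 mm. Origin at the centre of its underside; +x to the thin end. 2 mm thick at x = +60, rising evenly to 17 mm at x = -40, flat to the square butt (x = -60 mm) where it is pushed. Thin end starts 28 to 63 mm in front of the foot, up to 15 mm off line, 0.2 rad askew. Slides at about 1 N; once snug the resistance climbs 1 to 2 N a mm, and over 20 N shoves the stand
- red_magnet: red three-cornered welding magnet, 62 x 63 x 19 mm, bystander; origin at the centre of its underside
- tape_measure: yellow tape measure, 43 x 73 x 62 mm, bystander; origin at the centre of its underside
- red_marker: red marker pen, 135 mm long, 15 mm thick, lying along its y axis, bystander; origin at the centre of its underside
- red_pliers: pliers with red handles, 64 x 189 x 15 mm, lying along y, bystander; origin at the centre of its underside
- try_square: small try square, 80 x 107 x 18 mm, bystander; origin at the centre of its underside
There are look-alikes about, which are no part of the job. Several things have the shape of the shim; the one meant has the colours described above.

How it is judged:
On the way:
1. the shim is under the short foot and bears it, with no finger on the stand (x of foot_tip in the frame of shim between -0.055 and 0.055 m and y of foot_tip in the frame of shim between -0.022 and 0.022 m and contact force between shim and stand above 0.3 N and contact force between the fingers and stand below 0.5 N), for 0.2 s.
At the end, for the whole second after the job is handed in: Fingertips press the stand with over 5 N within 40 mm of the lug centre; the short foot bears on the wedge with over 5 N, inside its width and 5 mm or more from its ends; the stand is level within 0.01 rad and within 12 mm of its start; shim flat; both at rest (contact force between each of the fingers, shim and stand above 5 N and horizontal distance between the grasp point and press_spot below 0.04 m and angle between stand's own z axis and vertical below 0.01 rad and x of foot_tip in the frame of shim between -0.055 and 0.055 m and y of foot_tip in the frame of shim between -0.022 and 0.022 m and angle between shim's own z axis and vertical below 0.03 rad and distance of stand from where it was at the start of the episode below 0.012 m and linear speed of each of stand, shim below 0.01 m/s); the arm keeps its last pose, push and grip.
It fails at once if the shim is picked up or tipped (height (world z) of shim above 0.012 m or angle between shim's own z axis and vertical above 0.3 rad).
It fails at once if the stand is lifted or tipped far over (height (world z) of stand above 0.02 m or angle between stand's own z axis and vertical above 0.12 rad).
It fails at once if the stand is shoved along the bench by more than 25 mm (distance of stand from where it was at the start of the episode above 0.025 m).
It fails at once if a bystander is moved by more than 25 mm (distance of any of red_magnet, tape_measure, red_marker, red_pliers, try_square from where it was at the start of the episode above 0.025 m).
It also fails if it takes over 67 s, if anything falls off the work surface, if the arm or the gripper's body presses on something with over 40 N, if the wrist force passes 120 N, or if a joint passes its speed limit or range.

### The arm

A 6-joint arm with a two-finger parallel gripper is mounted at the origin on a cart in front of the work surface, level with it; the furniture and walls round the work are solid. World frame = base frame: x ahead of the robot, y to its left, z up, the work surface at z = 0. Lengths are in m, angles in rad, forces in N, time in s.
With the tool pointing down it reaches from about 0.325 to 0.9 m from the base axis. Payload 6.1 kg.
Tool frame: the origin (TCP) lies at the very end of the fingers, on their centre line; the grasp point (between the pads) lies 19 mm behind it (bot.pinch_z is the z of the grasp point in the tool frame, in m); z points along the fingers, y is the direction in which the jaws open and shut (so a half turn about z gives the same grasp; the last joint's range is limited). The gripper opens to 85 mm and grips with 20 to 120 N. Pads are 22 mm wide; open, the fingers measure 114 mm over their backs; the gripper's body (76 mm by 85 mm) begins 54 mm behind the grasp point. The pads swing forward as they close: fully open they stand 13 mm farther back than shut.
Start: joints at [0.989, 0.22, 1.526, -0, 1.395, -0.126], TCP at [0.275, 0.561, 0.231] pointing down, gripper open.
Joint ranges: [-2.98, 2.98], [-0.91, 2.08], [0.09, 2.57], [-1.24, 4.39], [0.2, 2.65], [-2.68, 2.68]. Speed limits (rad/s): [2.57, 2.57, 3.01, 3.14, 3.14, 3.14].

### API

Orientations are given as a rotation vector (axis times angle).
In Python, from workcell import bot gives the robot as it stands.
- The arm moves only by the tool carry_out, never from a script. Its argument "rows" is a list of rows, each an object of numbers: "fingers": the opening, from -1 (shut) to 1 (fully open); "tx", "ty", "tz": the shift along the tool's x, y, z in m; "ax", "ay", "az": the turn, a rotation vector about the tool's x, y, z in rad. In form: [{"fingers": .., "tx": .., "ty": .., "tz": .., "ax": .., "ay": .., "az": ..}, ...]. A call has 1 to 10 rows; each row shifts and turns the pose as measured when the row begins, along the tool's axes as they then stand; what a row does not reach is not made up. A row lasts 1/8 s, in which the tool goes at most 62.5 mm and 10.7 degrees, less where a joint would pass 70% of its speed; a pose out of reach is approached as far as the arm can. A call with a gripper value outside its range is refused whole. The fingers move at their own pace and stop on an object; "newtons" is the grip in N (left out, the last holds). Time passes only in rows, so rows that do not move let the fingers close. It gives the time, the measured TCP pose, the force and the opening at its end, in the units of the state.
- bot.read_state(): the state, without advancing time (a new reading comes with each control period).
- bot.snapshot(name): name is "side" or "top" or "wrist"; returns a dict with "image" (480x640x3 uint8, red, green, blue), "mtx" (3x3 intrinsics, pixels), "k1" (the pictures are not rectified: a ray, as slopes to the right and down, at radius r is drawn at 1 + k1 r^2 times it, then the intrinsics apply), "R" (3x3) and "t" (3): a world point X has camera coordinates R X + t; the wrist camera has in their place "mount" (4x4, takes a point from camera to tool coordinates, whose origin is the TCP and whose axes are the flange's). Camera axes: x right, y down, z forward; pixel columns grow to the right and rows downward; lengths in m; the calibration is good to about 2 mm. A picture is of the moment at which its call begins: read the wrist's pose just before it. There is no depth.
- bot.sign_off(): hands the job in, once; it reports no verdict.
The state is a dict: "time": time; "qpos": joint angles; "joint_velocities": joint speeds; "effort": joint torques, N m; "tcp_pos": TCP position; "tcp_rot": TCP orientation; "wrist_force": force on the tool from outside, world axes, zero at the start; "moment": the same for the moment, N m; "opening": finger opening in m.
Only numpy, scipy, OpenCV 4.12 (cv2) and the standard library are available. Lean on these libraries where they do the work, as an engineer would, in place of code of your own. Each camera call takes 0.05 s, during which the arm holds its last target.

## Working session

There is one attempt and no reset: what is moved stays moved. The work goes in short steps, Python scripts to look and compute and a tool call to move; the robot and the scene stay as the last step left them, time stands still between calls to the robot, and variables do not carry over. Pictures are saved under pics/ and viewed, and the job is handed in when it is done.

Besides the shell and the picture viewer there is one more tool, called after ">>>" by a JSON object that holds its "method" and its "body", one argument or row to a line. carry_out: Moves the arm, as the interface text tells. Its arguments: {"type":"object","properties":{"rows":{"type":"array","items":{"type":"object","properties":{"fingers":{"type":"number"},"tx":{"type":"number"},"ty":{"type":"number"},"tz":{"type":"number"},"ax":{"type":"number"},"ay":{"type":"number"},"az":{"type":"number"}}}},"newtons":{"type":"number"}},"required":["rows"]}

```bash
mkdir -p pics; ls; python3 - <<'E'
from workcell import bot
import cv2
print(bot.read_state())
print(bot.pinch_z)
for n in ("side","top","wrist"):
    s=bot.snapshot(n); cv2.imwrite(f"pics/{n}0.png",s["image"][:,:,::-1])
    print(n,{k:v for k,v in s.items() if k!="image"})
E
```

```text
pics
{'time': 0.0, 'qpos': array([ 9.88920368e-01,  2.21183252e-01,  1.52762327e+00,  6.04938299e-06,
        1.39471563e+00, -1.26092308e-01]), 'joint_velocities': array([-0.00036724, -0.00178921,  0.0007318 ,  0.00098662,  0.00017479,
        0.00027139]), 'effort': array([ 2.50420067e-05, -4.96902180e+01, -3.89390373e+01, -1.53186675e-04,
        1.11709780e-02, -1.65510716e-05]), 'tcp_pos': array([0.27476219, 0.56068381, 0.23021938]), 'tcp_rot': array([-7.09611280e-01, -3.05970768e+00,  2.83908235e-03]), 'wrist_force': array([-0.4574324 , -0.07741536, -0.14390602]), 'moment': array([-0.00787127, -0.01271366,  0.00589825]), 'opening': 0.08547325051343721}
-0.0187
side {'mtx': array([[473.74213836,   0.        , 325.28308858],
       [  0.        , 473.74213836, 245.72891032],
       [  0.        ,   0.        ,   1.        ]]), 'k1': -0.09219089439795071, 'R': array([[ 9.99602039e-01,  1.94777092e-02,  2.04054350e-02],
       [ 2.82060281e-02, -6.79151003e-01, -7.33456430e-01],
       [-4.27679455e-04,  7.33740100e-01, -6.79430116e-01]]), 't': array([-0.58473069,  0.03897868,  1.0
[... 255 characters left out ...]
3],
       [-0.99714574,  0.02010125, -0.07277576],
       [ 0.07296438,  0.00881391, -0.9972956 ]]), 't': array([0.06958342, 0.5457658 , 1.6059762 ])}
wrist {'mtx': array([[352.93443841,   0.        , 315.76000482],
       [  0.        , 352.93443841, 235.12435475],
       [  0.        ,   0.        ,   1.        ]]), 'k1': -0.037665617590953854, 'mount': array([[ 1.25554880e-03, -9.61268745e-01, -2.75609912e-01,
         7.02572427e-02],
       [ 9.99999112e-01,  1.32995271e-03, -8.30677321e-05,
        -7.58582665e-04],
       [ 4.46398566e-04, -2.75609563e-01,  9.61269561e-01,
        -1.41659393e-01],
       [ 0.00000000e+00,  0.00000000e+00,  0.00000000e+00,
         1.00000000e+00]])}
```

View pics/side0.png

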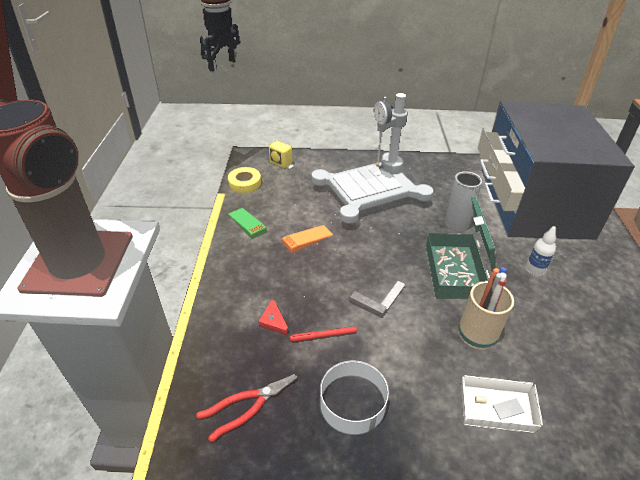

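View pics/top0.png

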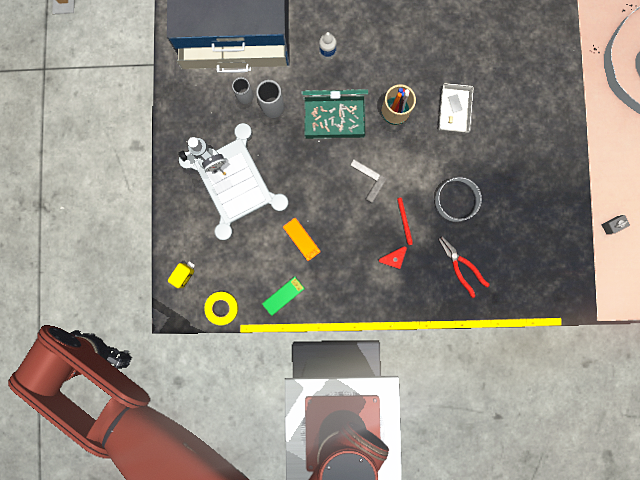

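View pics/wrist0.png

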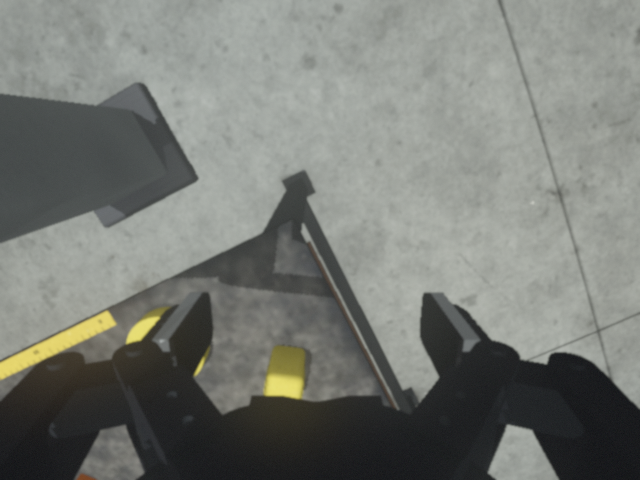

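Candidates for the shim are the orange wedge at top (301,239) / side (307,238) and the green wedge-shaped look-alike at top (283,296) / side (247,222). The yellow tape roll and tape measure have other shapes. I choose the orange one. Next I'll crop it close and measure it.

```bash
cat > h.py <<'E'
import numpy as np, cv2
from scipy.spatial.transform import Rotation as Rot
from workcell import bot
def pose(s,st=None):
    if 'R' in s: return s['R'],s['t']
    Rt=Rot.from_rotvec(st['tcp_rot']).as_matrix(); M=s['mount']
    Rwc=Rt@M[:3,:3]; c=Rt@M[:3,3]+st['tcp_pos']
    return Rwc.T,-Rwc.T@c
def dist(s):
    # drawn = ray*(1+k1 r^2) = OpenCV model
    return np.array([s['k1'],0,0,0,0.])
def ray(s,uv,st=None):
    R,t=pose(s,st)
    p=cv2.undistortPoints(np.array(uv,float).reshape(-1,1,2),s['mtx'],dist(s)).reshape(-1,2)
    d=np.c_[p,np.ones(len(p))]@R
    return -R.T@t,d
def onplane(s,uv,z,st=None):
    c,d=ray(s,uv,st); return c+d*((z-c[2])/d[:,2])[:,None]
def proj(s,X,st=None):
    R,t=pose(s,st)
    return cv2.projectPoints(np.array(X,float).reshape(-1,3),cv2.Rodrigues(R)[0],t,s['mtx'],dist(s))[0].reshape(-1,2)
def tri(pairs):
    A=np.zeros((3,3));b=np.zeros(3)
    for c,d in pairs:
        d=d/np.linalg.norm(d);P=np.eye(3)-np.outer(d,d);A+=P;b+=P@c
    return np.linalg.solve(A,b)
E
python3 - <<'E'
from h import *
t=cv2.imread('pics/top0.png'); s=cv2.imread('pics/side0.png')
a=cv2.resize(t[115:275,160:340],None,fx=4,fy=4,interpolation=cv2.INTER_CUBIC)[:600]
cv2.imwrite('pics/topc.png',a)
b=cv2.resize(s[90:260,270:450],None,fx=4,fy=4,interpolation=cv2.INTER_CUBIC)
cv2.imwrite('pics/sidec.png',b[80:680])
T=bot.snapshot('top');S=bot.snapshot('side')
for n,im in(('top',T),('side',S)):
    hsv=cv2.cvtColor(im['image'],cv2.COLOR_RGB2HSV)
    m=cv2.inRange(hsv,(7,150,120),(20,255,255))
    nn,l,st,c=cv2.connectedComponentsWithStats(m)
    for i in range(1,nn):
        if st[i,4]>150:
            cn=cv2.findContours((l==i).astype('uint8'),0,2)[0][0]
            r=cv2.minAreaRect(cn); print(n,st[i],c[i],r,cv2.boxPoints(r).round(1).tolist())
            print(onplane(im,cv2.boxPoints(r),0.005).round(4).tolist())
E
```

```text
side [283 235  49  18 236] [298.33474576 243.21610169] ((307.1209716796875, 243.58047485351562), (16.114479064941406, 48.153011322021484), 88.63607025146484) [[282.8999938964844, 236.10000610351562], [331.0, 235.0], [331.3999938964844, 251.10000610351562], [283.20001220703125, 252.1999969482422]]
[[0.4786, 0.1067, 0.005], [0.5967, 0.1159, 0.005], [0.5982, 0.0582, 0.005], [0.4844, 0.0495, 0.005]]
```

```bash
sleep 0.5; ls pics
```

```text
side0.png
sidec.png
top0.png
topc.png
wrist0.png
```

View pics/topc.png

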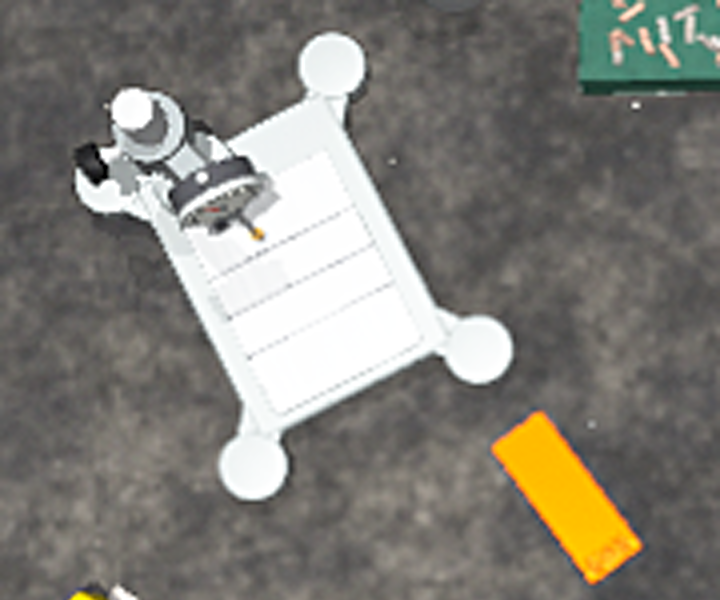

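View pics/sidec.png

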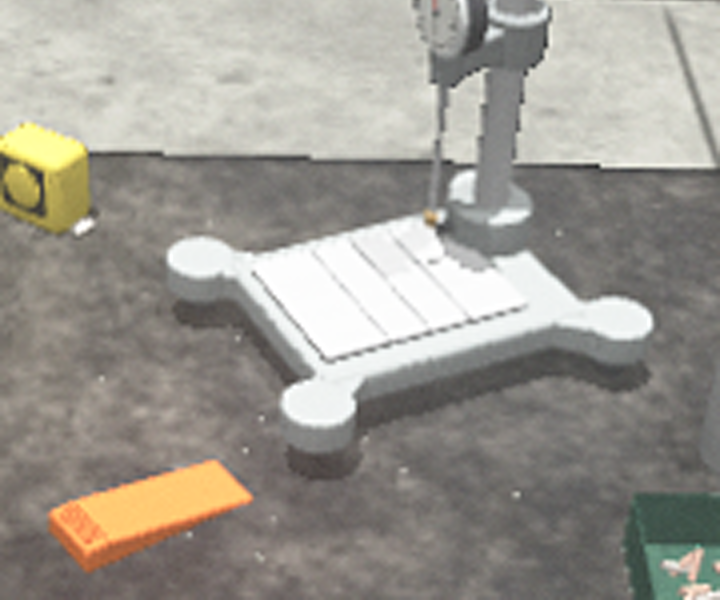

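```bash
python3 - <<'E'
from h import *
s=cv2.cvtColor(cv2.imread('pics/top0.png'),cv2.COLOR_BGR2HSV);print(s[225:255:5,290:312:4].tolist())
s=cv2.cvtColor(cv2.imread('pics/side0.png'),cv2.COLOR_BGR2HSV);print(s[234:246:3,290:330:6].tolist())
E
```

```text
[[[22, 255, 255], [22, 255, 255], [22, 255, 255], [127, 25, 90], [165, 6, 85], [0, 3, 93]], [[22, 255, 255], [22, 255, 255], [22, 255, 255], [23, 255, 255], [104, 69, 92], [170, 9, 86]], [[23, 255, 255], [22, 255, 255], [22, 255, 255], [22, 255, 255], [23, 255, 255], [103, 45, 90]], [[0, 0, 108], [23, 255, 255], [23, 255, 255], [22, 255, 255], [22, 255, 255], [24, 255, 255]], [[8, 11, 93], [104, 33, 102], [24, 255, 255], [23, 255, 255], [23, 255, 255], [23, 255, 255]], [[15, 16, 98], [20, 15, 102], [107, 48, 95], [24, 255, 255], [23, 255, 255], [23, 255, 255]]]
[[[12, 131, 229], [19, 140, 255], [19, 139, 255], [19, 137, 255], [19, 138, 255], [19, 137, 255], [19, 138, 255]], [[13, 159, 254], [19, 140, 255], [19, 137, 255], [18, 141, 255], [19, 139, 255], [19, 137, 255], [10, 163, 200]], [[11, 166, 251], [19, 139, 255], [19, 140, 255], [19, 140, 255], [11, 166, 250], [11, 120, 128], [15, 25, 121]], [[14, 156, 255], [14, 152, 255], [17, 141, 255], [10, 167, 179], [11, 112, 146], [9, 31, 106], [13, 29, 125]]]
```

```bash
cat > meas.py <<'E'
from h import *
def orange(im):
    hsv=cv2.cvtColor(im,cv2.COLOR_RGB2HSV)
    m=cv2.inRange(hsv,(8,110,100),(25,255,255))
    return m
def wedge(T,near=None):
    m=orange(T['image'])
    n,l,st,c=cv2.connectedComponentsWithStats(m)
    best=None
    for i in range(1,n):
        if st[i,4]>300 :
            P=onplane(T,[c[i]],.01)[0]
            if abs(P[0]-.6)<.25 and abs(P[1]-.08)<.2:
                best=i; print('comp',st[i],c[i].round(1))
    cn=max(cv2.findContours((l==best).astype('uint8'),0,1)[0],key=cv2.contourArea)
    return cn
E
python3 - <<'E'
from meas import *
T=bot.snapshot('top');S=bot.snapshot('side')
cn=wedge(T)
r=cv2.minAreaRect(cn);bx=cv2.boxPoints(r);print(r,bx.tolist())
W=onplane(T,bx,.0)
# order: butt has smaller world x
o=np.argsort(W[:,0]); 
butt=onplane(T,bx[o[:2]],.017); thin=onplane(T,bx[o[2:]],.002)
print('butt',butt.round(4),'thin',thin.round(4))
b=butt.mean(0)[:2];t=thin.mean(0)[:2];ax=(t-b);print('len',np.linalg.norm(ax),'w',np.linalg.norm(butt[0]-butt[1]),np.linalg.norm(thin[0]-thin[1]),'yaw',np.arctan2(ax[1],ax[0]))
# lugs
g=cv2.cvtColor(T['image'],cv2.COLOR_RGB2GRAY)
L={}
for k,(u,v) in dict(FR=(478,349),FL=(253,466),BR=(332,66)).items():
    u,v=u/4+160,v/4+115
    L[k]=onplane(T,[(u,v)],.048)[0];print(k,(u,v),L[k].round(4))
print('FR-FL',np.linalg.norm(L['FR']-L['FL']),'FR-BR',np.linalg.norm(L['FR']-L['BR']))
xd=L['BR']-L['FR'];print('stand yaw',np.arctan2(xd[1],xd[0]),'y dir yaw-90',np.arctan2(*(L['FL']-L['FR'])[[1,0]])-np.pi/2)
# side: FR lug
# top centre in side crop (318,405)+ (0,80)
us=(318/4+270,(402+80)/4+90)
c1,d1=ray(S,[us]);c2,d2=ray(T,[(478/4+160,349/4+115)])
print('tri FR',us,tri([(c1,d1[0]),(c2,d2[0])]),onplane(S,[us],.048))
E
```

```text
comp [283 218  38  43 708] [301.2 238.8]
((301.1600036621094, 238.8800048828125), (43.20000076293945, 16.399999618530273), 53.13010025024414) [[281.6400146484375, 226.52000427246094], [294.760009765625, 216.6800079345703], [320.67999267578125, 251.24000549316406], [307.55999755859375, 261.08001708984375]]
butt [[0.4755 0.0863 0.017 ]
 [0.5021 0.0494 0.017 ]] thin [[0.5745 0.1578 0.002 ]
 [0.6016 0.1204 0.002 ]]
len 0.12218218542178738 w 0.04549453270280962 0.04613929833795783 yaw 0.6230235572404782
FR (279.5, 202.25) [0.6374 0.1595 0.048 ]
FL (223.25, 231.5) [0.56  0.315 0.048]
BR (243.0, 131.5) [0.8376 0.2584 0.048 ]
FR-FL 0.17366945291161734 FR-BR 0.22329997797969214
stand yaw 0.4585201561551338 y dir yaw-90 0.46151189477445076
tri FR (349.5, 210.5) [0.63904677 0.15958832 0.04850171] [[0.64083234 0.16058961 0.048     ]]
```

```bash
cat > plan.py <<'E'
from h import *
import sys
# python3 plan.py x y z yaw(tool x) : shift in tool axes & turn
def plan(tgt,yaw=None):
    st=bot.read_state();R=Rot.from_rotvec(st['tcp_rot']);
    Rm=R.as_matrix()
    d=R.inv().apply(np.array(tgt)-st['tcp_pos'])
    print('t',round(st['time'],2),'tcp',st['tcp_pos'].round(4),'xyaw',round(np.arctan2(Rm[1,0],Rm[0,0]),3),'zaxis',Rm[:,2].round(3),'F',st['wrist_force'].round(2),'open',round(st['opening'],4),'q',st['qpos'].round(2))
    print('shift tool',d.round(4))
    if yaw is not None:
        x=np.array([np.cos(yaw),np.sin(yaw),0]);z=np.array([0,0,-1.]);D=np.c_[x,np.cross(z,x),z]
        print('turn tool',(R.inv()*Rot.from_matrix(D)).as_rotvec().round(4))
        # shift in the frame after turning
        print('shift after turn',(D.T@(np.array(tgt)-st['tcp_pos'])).round(4))
if __name__=='__main__':
    a=[float(x) for x in sys.argv[1:]]; plan(a[:3],a[3] if len(a)>3 else None)
E
python3 plan.py 0.463 0.052 0.23 -2.59
```

```text
t 0.35 tcp [0.275  0.5611 0.231 ] xyaw 2.686 zaxis [-0. -0. -1.] F [ 0.15 -0.22  0.36] open 0.0855 q [ 0.99  0.22  1.53  0.    1.39 -0.13]
shift tool [-0.3929 -0.3743  0.0012]
turn tool [-4.0000e-04 -3.0000e-04 -1.0074e+00]
shift after turn [ 0.1067 -0.5321  0.001 ]
```

>>> {"method": "carry_out", "body": {
  "rows": [
    {"fingers": -0.41,"az": -0.17},
    {"fingers": -0.41,"az": -0.17},
    {"fingers": -0.41,"az": -0.17},
    {"fingers": -0.41,"az": -0.17},
    {"fingers": -0.41,"az": -0.17},
    {"fingers": -0.41,"az": -0.16}
  ],
  "newtons": 40
}}

```text
invalid input at $.rows[0]: expected keys fingers, tx, ty, tz, ax, ay, az
```

```bash
python3 plan.py 0.463 0.052 0.15 -2.59
```

```text
t 0.35 tcp [0.275  0.5611 0.231 ] xyaw 2.686 zaxis [-0. -0. -1.] F [ 0.15 -0.22  0.36] open 0.0855 q [ 0.99  0.22  1.53  0.    1.39 -0.13]
shift tool [-0.3929 -0.3743  0.0812]
turn tool [-4.0000e-04 -3.0000e-04 -1.0074e+00]
shift after turn [ 0.1067 -0.5321  0.081 ]
```

>>> {"method": "carry_out", "body": {
  "rows": [
    {"fingers": -0.41,"tx": 0,"ty": 0,"tz": 0,"ax": 0,"ay": 0,"az": -0.17},
    {"fingers": -0.41,"tx": 0,"ty": 0,"tz": 0,"ax": 0,"ay": 0,"az": -0.17},
    {"fingers": -0.41,"tx": 0,"ty": 0,"tz": 0,"ax": 0,"ay": 0,"az": -0.17},
    {"fingers": -0.41,"tx": 0,"ty": 0,"tz": 0,"ax": 0,"ay": 0,"az": -0.17},
    {"fingers": -0.41,"tx": 0,"ty": 0,"tz": 0,"ax": 0,"ay": 0,"az": -0.17},
    {"fingers": -0.41,"tx": 0,"ty": 0,"tz": 0,"ax": 0,"ay": 0,"az": -0.16}
  ],
  "newtons": 40
}}

```text
time: 1.1
tcp_pos: [0.2749, 0.5609, 0.2308]
tcp_rot: [0.908, -3.007, 0.001]
wrist_force: [-0.1, 0.7, 0.7]
opening: 0.0253
```

```bash
python3 plan.py 0.463 0.052 0.15 -2.59
```

```text
t 1.1 tcp [0.2749 0.5609 0.2308] xyaw -2.555 zaxis [-0.001 -0.001 -1.   ] F [-0.15  0.66  0.73] open 0.0253 q [ 0.99  0.22  1.53 -0.    1.39 -1.17]
shift tool [ 0.1249 -0.5279  0.0811]
turn tool [-0.0004 -0.0009  0.0349]
shift after turn [ 0.1065 -0.532   0.0808]
```

>>> {"method": "carry_out", "body": {
  "rows": [
    {"fingers": -0.41,"tx": 0.012,"ty": -0.053,"tz": 0,"ax": 0,"ay": 0,"az": 0.035},
    {"fingers": -0.41,"tx": 0.0107,"ty": -0.053,"tz": 0,"ax": 0,"ay": 0,"az": 0},
    {"fingers": -0.41,"tx": 0.0107,"ty": -0.053,"tz": 0,"ax": 0,"ay": 0,"az": 0},
    {"fingers": -0.41,"tx": 0.0107,"ty": -0.053,"tz": 0,"ax": 0,"ay": 0,"az": 0},
    {"fingers": -0.41,"tx": 0.0107,"ty": -0.053,"tz": 0,"ax": 0,"ay": 0,"az": 0},
    {"fingers": -0.41,"tx": 0.0107,"ty": -0.053,"tz": 0.01,"ax": 0,"ay": 0,"az": 0},
    {"fingers": -0.41,"tx": 0.0107,"ty": -0.053,"tz": 0.02,"ax": 0,"ay": 0,"az": 0},
    {"fingers": -0.41,"tx": 0.0107,"ty": -0.053,"tz": 0.02,"ax": 0,"ay": 0,"az": 0},
    {"fingers": -0.41,"tx": 0.0107,"ty": -0.053,"tz": 0.02,"ax": 0,"ay": 0,"az": 0},
    {"fingers": -0.41,"tx": 0.0107,"ty": -0.053,"tz": 0.02,"ax": 0,"ay": 0,"az": 0}
  ]
}}

```text
time: 2.35
tcp_pos: [0.4708, 0.0427, 0.1424]
tcp_rot: [-0.865, 3.008, -0.002]
wrist_force: [0.9, 0.7, -0.0]
opening: 0.0254
```

```bash
python3 plan.py 0.463 0.052 0.006 -2.59; python3 - <<'E'
from h import *
st=bot.read_state();s=bot.snapshot('wrist');cv2.imwrite('pics/wrist1.png',s['image'][:,:,::-1])
print(proj(s,[[.638,.1595,.048],[.489,.068,.017],[.588,.139,.002]],st))
E
```

```text
t 2.35 tcp [0.4708 0.0427 0.1424] xyaw -2.581 zaxis [ 0.012  0.002 -1.   ] F [ 0.95  0.65 -0.01] open 0.0254 q [-0.08 -0.07  2.01  0.    1.19 -2.21]
shift tool [0.0032 0.0126 0.1363]
turn tool [-0.0042  0.0114  0.0086]
shift after turn [0.0018 0.012  0.1364]
[[327.53975633 460.22318973]
 [331.0889417  261.0202998 ]
 [336.61376549 375.24272967]]
```

View pics/wrist1.png

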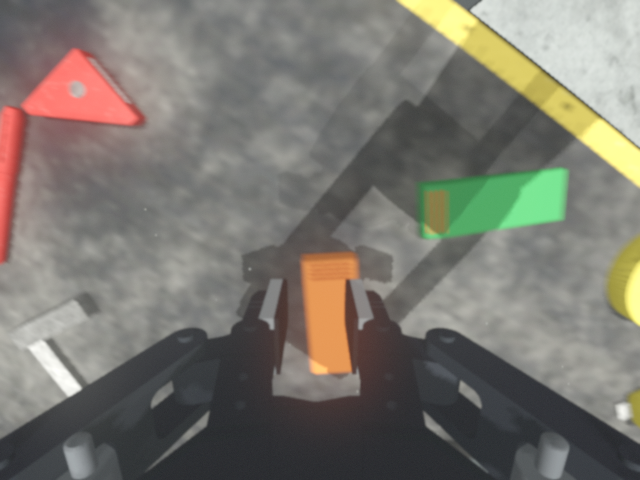

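>>> {"method": "carry_out", "body": {
  "rows": [
    {"fingers": -0.41,"tx": 0.002,"ty": 0.012,"tz": 0.03,"ax": -0.004,"ay": 0.011,"az": 0.009},
    {"fingers": -0.41,"tx": 0,"ty": 0,"tz": 0.03,"ax": 0,"ay": 0,"az": 0},
    {"fingers": -0.41,"tx": 0,"ty": 0,"tz": 0.03,"ax": 0,"ay": 0,"az": 0},
    {"fingers": -0.41,"tx": 0,"ty": 0,"tz": 0.02,"ax": 0,"ay": 0,"az": 0},
    {"fingers": -0.41,"tx": 0,"ty": 0,"tz": 0,"ax": 0,"ay": 0,"az": 0},
    {"fingers": -0.41,"tx": 0,"ty": 0,"tz": 0,"ax": 0,"ay": 0,"az": 0}
  ]
}}

```text
time: 3.15
tcp_pos: [0.4651, 0.0428, 0.0281]
tcp_rot: [0.84, -3.027, 0.007]
wrist_force: [0.4, -0.2, 0.8]
opening: 0.0254
```

```bash
python3 plan.py 0.463 0.052 0.006 -2.59
```

```text
t 3.15 tcp [0.4651 0.0428 0.0281] xyaw -2.6 zaxis [ 0.    -0.004 -1.   ] F [ 0.36 -0.21  0.84] open 0.0254 q [-0.07  0.1   2.08 -0.01  0.96 -2.18]
shift tool [-0.003   0.0091  0.022 ]
turn tool [-0.0039 -0.0019 -0.0104]
shift after turn [-0.0031  0.0089  0.0221]
```

>>> {"method": "carry_out", "body": {
  "rows": [
    {"fingers": -0.41,"tx": -0.003,"ty": 0.01,"tz": 0.006,"ax": -0.004,"ay": -0.002,"az": -0.01},
    {"fingers": -0.41,"tx": 0,"ty": 0.001,"tz": 0.006,"ax": 0,"ay": 0,"az": 0},
    {"fingers": -0.41,"tx": 0,"ty": 0,"tz": 0.006,"ax": 0,"ay": 0,"az": 0},
    {"fingers": -0.41,"tx": 0,"ty": 0,"tz": 0.005,"ax": 0,"ay": 0,"az": 0},
    {"fingers": -0.41,"tx": 0,"ty": 0,"tz": 0.0,"ax": 0,"ay": 0,"az": 0}
  ]
}}

```text
time: 3.78
tcp_pos: [0.4636, 0.0548, 0.0058]
tcp_rot: [-0.856, 3.018, -0.001]
wrist_force: [0.4, -0.7, -0.5]
opening: 0.0256
```

```bash
python3 plan.py 0.638 0.1595 0.006 -2.59;  python3 - <<'E'
from h import *
st=bot.read_state();s=bot.snapshot('side');cv2.imwrite('pics/side2.png',cv2.resize(s['image'][180:280,220:420,::-1],None,fx=4,fy=4))
E
```

```text
t 3.77 tcp [0.4636 0.0548 0.0058] xyaw -2.589 zaxis [ 0.004  0.    -1.   ] F [ 0.42 -0.69 -0.46] open 0.0256 q [-0.05  0.15  2.09  0.    0.9  -2.18]
shift tool [-0.2034 -0.0024  0.0006]
turn tool [-0.002   0.0039  0.001 ]
shift after turn [-2.034e-01 -2.200e-03 -2.000e-04]
```

View pics/side2.png

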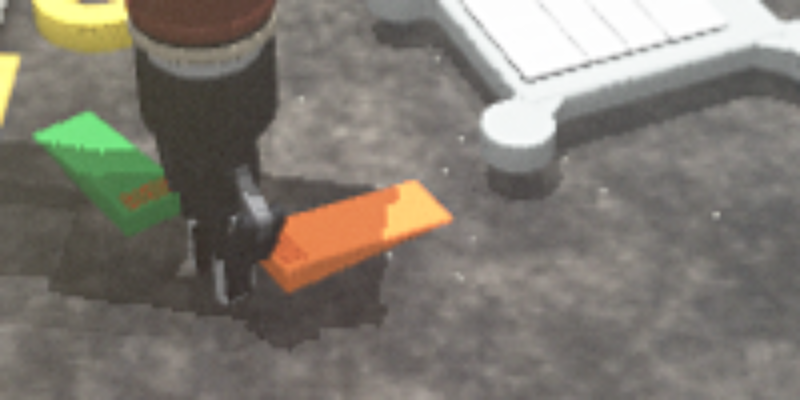

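>>> {"method": "carry_out", "body": {
  "rows": [
    {"fingers": -0.41,"tx": -0.006,"ty": 0,"tz": 0,"ax": 0,"ay": 0.004,"az": 0},
    {"fingers": -0.41,"tx": -0.006,"ty": 0,"tz": 0,"ax": 0,"ay": 0,"az": 0},
    {"fingers": -0.41,"tx": -0.006,"ty": 0,"tz": 0,"ax": 0,"ay": 0,"az": 0},
    {"fingers": -0.41,"tx": -0.006,"ty": 0,"tz": 0,"ax": 0,"ay": 0,"az": 0},
    {"fingers": -0.41,"tx": -0.006,"ty": 0,"tz": 0,"ax": 0,"ay": 0,"az": 0},
    {"fingers": -0.41,"tx": -0.006,"ty": 0,"tz": 0,"ax": 0,"ay": 0,"az": 0},
    {"fingers": -0.41,"tx": -0.006,"ty": 0,"tz": 0,"ax": 0,"ay": 0,"az": 0},
    {"fingers": -0.41,"tx": -0.006,"ty": 0,"tz": 0,"ax": 0,"ay": 0,"az": 0},
    {"fingers": -0.41,"tx": 0,"ty": 0,"tz": 0,"ax": 0,"ay": 0,"az": 0}
  ]
}}

```text
time: 4.95
tcp_pos: [0.5082, 0.0816, 0.0065]
tcp_rot: [-0.857, 3.022, -0.004]
wrist_force: [-0.5, 0.0, 0.1]
opening: 0.0254
```

```bash
python3 plan.py 0.638 0.1595 0.006 -2.59;  python3 - <<'E'
from h import *
st=bot.read_state();s=bot.snapshot('side');cv2.imwrite('pics/side3.png',cv2.resize(s['image'][160:280,240:400,::-1],None,fx=5,fy=5))
s=bot.snapshot('top');cv2.imwrite('pics/top3.png',cv2.resize(s['image'][180:280,240:360,::-1],None,fx=5,fy=5))
E
```

```text
t 4.95 tcp [0.5082 0.0816 0.0065] xyaw -2.589 zaxis [ 0.001 -0.002 -1.   ] F [-0.5   0.05  0.13] open 0.0254 q [ 0.01  0.25  1.96 -0.    0.93 -2.11]
shift tool [-0.1514 -0.0018  0.0005]
turn tool [-0.0027  0.      0.0009]
shift after turn [-0.1514 -0.0017  0.0005]
```

View pics/side3.png

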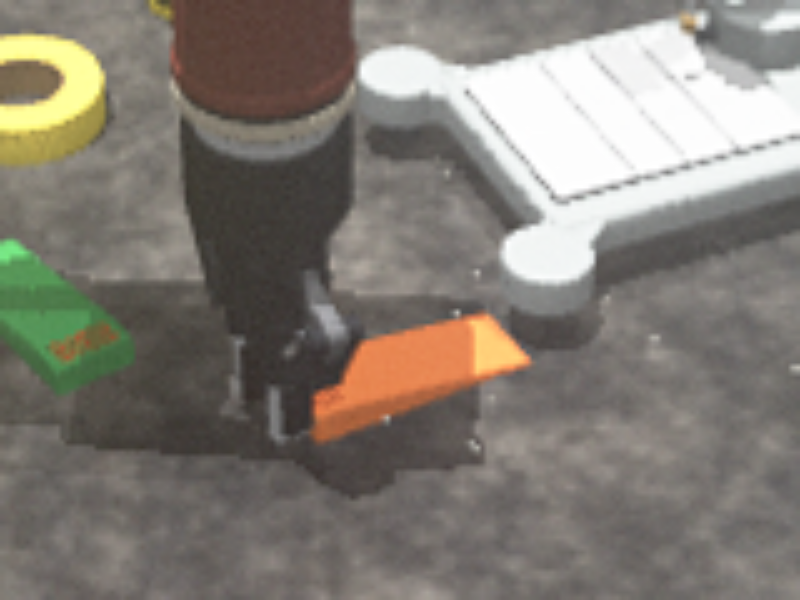

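View pics/top3.png

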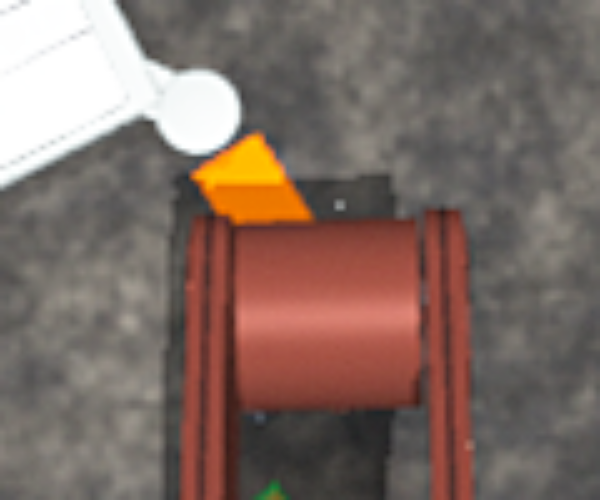

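```bash
python3 - <<'E'
from h import *
T=bot.snapshot('top')
t=onplane(T,[(192/5+240,176/5+180),(260/5+240,133/5+180)],.002);print(t)
c=t.mean(0);e=t[0]-t[1];n=np.array([e[1],-e[0]])/np.hypot(e[0],e[1]);print('w',np.hypot(*e[:2]),'yaw',np.arctan2(n[1],n[0]))
f=np.array([.638,.1595])-c[:2]
for yaw in (np.arctan2(n[1],n[0]),.5526,.62):
  a=np.array([np.cos(yaw),np.sin(yaw)]);print(yaw,'ahead',f@a,'left',f@[-a[1],a[0]], 'butt',c[:2]-.12*a)
# right side edge in crop: (260,133)->(314,220)
p=onplane(T,[(260/5+240,133/5+180)],.002)[0];q=onplane(T,[(314/5+240,220/5+180)],.002+.15*.045)[0];print('edge yaw',np.arctan2(*(p-q)[[1,0]]),np.linalg.norm(p-q))
E
```

```text
[[0.60671034 0.1664796  0.002     ]
 [0.6302853  0.127752   0.002     ]]
w 0.04533878458568303 yaw 0.5468197398534658
0.5468197398534658 ahead 0.02309787141553819 left 0.00043775346214735764 butt [0.51599592 0.084719  ]
0.5526 ahead 0.023100015865218 left 0.00030423518704284294 butt [0.5163583  0.08412756]
0.62 ahead 0.023068056740890013 left -0.0012522181205512507 butt [0.52083241 0.07739158]
edge yaw 0.5332963519618552 0.05902834827546601
```

>>> {"method": "carry_out", "body": {
  "rows": [
    {"fingers": -0.41,"tx": -0.006,"ty": 0,"tz": 0,"ax": 0,"ay": 0,"az": 0},
    {"fingers": -0.41,"tx": -0.006,"ty": 0,"tz": 0,"ax": 0,"ay": 0,"az": 0},
    {"fingers": -0.41,"tx": -0.006,"ty": 0,"tz": 0,"ax": 0,"ay": 0,"az": 0},
    {"fingers": -0.41,"tx": -0.006,"ty": 0,"tz": 0,"ax": 0,"ay": 0,"az": 0},
    {"fingers": -0.41,"tx": -0.006,"ty": 0,"tz": 0,"ax": 0,"ay": 0,"az": 0},
    {"fingers": -0.41,"tx": -0.005,"ty": 0,"tz": 0,"ax": 0,"ay": 0,"az": 0},
    {"fingers": -0.41,"tx": 0,"ty": 0,"tz": 0,"ax": 0,"ay": 0,"az": 0}
  ]
}}

```text
time: 5.98
tcp_pos: [0.5392, 0.1009, 0.0061]
tcp_rot: [0.856, -3.022, 0.004]
wrist_force: [-1.4, 0.1, -1.0]
opening: 0.0248
```

```bash
python3 plan.py 0.638 0.1595 0.006 -2.59;  python3 - <<'E'
from h import *
s=bot.snapshot('side');cv2.imwrite('pics/side4.png',cv2.resize(s['image'][160:280,240:400,::-1],None,fx=5,fy=5))
E
```

```text
t 5.97 tcp [0.5392 0.1009 0.0061] xyaw -2.589 zaxis [ 0.    -0.002 -1.   ] F [-1.45  0.13 -1.02] open 0.0248 q [ 0.04  0.32  1.88 -0.    0.95 -2.08]
shift tool [-0.1149 -0.002   0.    ]
turn tool [-0.0022 -0.0012  0.0006]
shift after turn [-1.149e-01 -1.900e-03  1.000e-04]
```

View pics/side4.png

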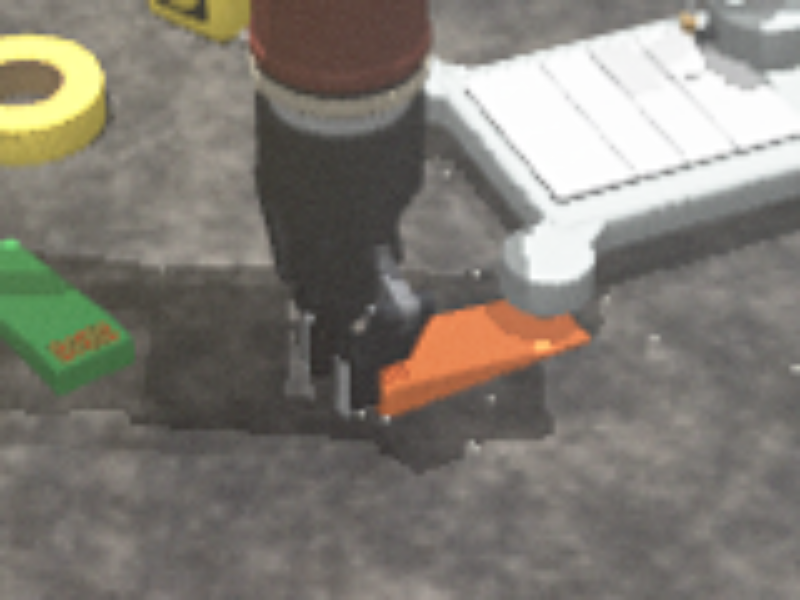

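>>> {"method": "carry_out", "body": {
  "rows": [
    {"fingers": -0.41,"tx": -0.002,"ty": 0,"tz": 0,"ax": 0,"ay": 0,"az": 0},
    {"fingers": -0.41,"tx": -0.002,"ty": 0,"tz": 0,"ax": 0,"ay": 0,"az": 0},
    {"fingers": -0.41,"tx": -0.002,"ty": 0,"tz": 0,"ax": 0,"ay": 0,"az": 0}
  ]
}}

```text
time: 6.4
tcp_pos: [0.5436, 0.1038, 0.006]
tcp_rot: [0.856, -3.021, 0.004]
wrist_force: [-2.2, -1.0, 0.7]
opening: 0.0255
```

>>> {"method": "carry_out", "body": {
  "rows": [
    {"fingers": -0.41,"tx": -0.002,"ty": 0,"tz": 0,"ax": 0,"ay": 0,"az": 0},
    {"fingers": -0.41,"tx": -0.002,"ty": 0,"tz": 0,"ax": 0,"ay": 0,"az": 0}
  ]
}}

```text
time: 6.65
tcp_pos: [0.5472, 0.106, 0.006]
tcp_rot: [0.855, -3.021, 0.004]
wrist_force: [-1.1, -0.6, 1.2]
opening: 0.0253
```

```bash
python3 plan.py 0.638 0.1595 0.006 -2.59
```

```text
t 6.65 tcp [0.5472 0.106  0.006 ] xyaw -2.59 zaxis [-0.001 -0.003 -1.   ] F [-1.08 -0.57  1.22] open 0.0253 q [ 0.05  0.34  1.85 -0.    0.96 -2.07]
shift tool [-0.1054 -0.002  -0.0003]
turn tool [-0.0018 -0.0026  0.0003]
shift after turn [-0.1054 -0.002  -0.    ]
```

>>> {"method": "carry_out", "body": {
  "rows": [
    {"fingers": -0.41,"tx": -0.002,"ty": 0,"tz": 0,"ax": 0,"ay": 0,"az": 0},
    {"fingers": -0.41,"tx": -0.002,"ty": 0,"tz": 0,"ax": 0,"ay": 0,"az": 0}
  ]
}}

```text
time: 6.9
tcp_pos: [0.5509, 0.1082, 0.006]
tcp_rot: [0.855, -3.021, 0.004]
wrist_force: [-0.6, -1.3, 0.6]
opening: 0.0251
```

>>> {"method": "carry_out", "body": {
  "rows": [
    {"fingers": -0.41,"tx": -0.002,"ty": 0,"tz": 0,"ax": 0,"ay": 0,"az": 0},
    {"fingers": -0.41,"tx": -0.001,"ty": 0,"tz": 0,"ax": 0,"ay": 0,"az": 0}
  ]
}}

```text
time: 7.15
tcp_pos: [0.5537, 0.11, 0.006]
tcp_rot: [0.855, -3.021, 0.004]
wrist_force: [-2.1, -1.1, 1.5]
opening: 0.0254
```

>>> {"method": "carry_out", "body": {
  "rows": [
    {"fingers": -0.41,"tx": -0.002,"ty": 0,"tz": 0,"ax": 0,"ay": 0,"az": 0},
    {"fingers": -0.41,"tx": -0.001,"ty": 0,"tz": 0,"ax": 0,"ay": 0,"az": 0}
  ]
}}

```text
time: 7.4
tcp_pos: [0.5564, 0.1116, 0.0059]
tcp_rot: [0.855, -3.021, 0.004]
wrist_force: [-1.6, -0.5, 1.4]
opening: 0.0249
```

>>> {"method": "carry_out", "body": {
  "rows": [
    {"fingers": -0.41,"tx": -0.0015,"ty": 0,"tz": 0,"ax": 0,"ay": 0,"az": 0},
    {"fingers": -0.41,"tx": -0.001,"ty": 0,"tz": 0,"ax": 0,"ay": 0,"az": 0}
  ]
}}

```text
time: 7.65
tcp_pos: [0.5574, 0.1124, 0.0059]
tcp_rot: [0.855, -3.018, 0.004]
wrist_force: [-5.0, -2.8, 5.4]
opening: 0.0249
```

>>> {"method": "carry_out", "body": {
  "rows": [
    {"fingers": -0.41,"tx": -0.0015,"ty": 0,"tz": 0,"ax": 0,"ay": 0,"az": 0},
    {"fingers": -0.41,"tx": -0.001,"ty": 0,"tz": 0,"ax": 0,"ay": 0,"az": 0}
  ]
}}

```text
time: 7.9
tcp_pos: [0.5578, 0.1126, 0.0058]
tcp_rot: [0.854, -3.013, 0.006]
wrist_force: [-4.8, -3.4, 4.7]
opening: 0.0252
```

```bash
python3 plan.py 0.638 0.1595 0.006 -2.59;  python3 - <<'E'
from h import *
s=bot.snapshot('side');cv2.imwrite('pics/side5.png',cv2.resize(s['image'][160:280,240:400,::-1],None,fx=5,fy=5))
E
```

```text
t 7.9 tcp [0.5578 0.1126 0.0058] xyaw -2.589 zaxis [-0.009 -0.006 -1.   ] F [-4.82 -3.4   4.75] open 0.0252 q [ 0.06  0.37  1.81 -0.01  0.97 -2.06]
shift tool [-0.0929 -0.0022 -0.0012]
turn tool [-0.0006 -0.0108  0.001 ]
shift after turn [-0.0929 -0.0021 -0.0002]
```

View pics/side5.png

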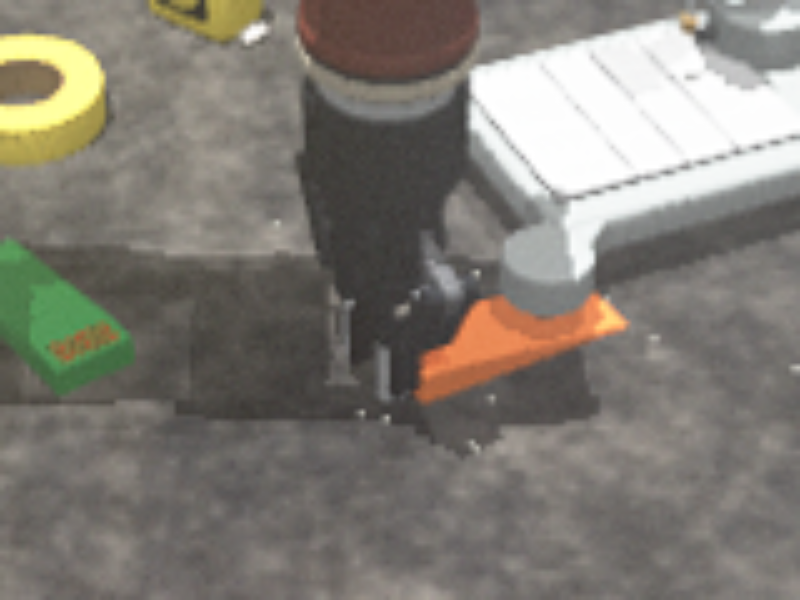

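>>> {"method": "carry_out", "body": {
  "rows": [
    {"fingers": -0.41,"tx": -0.0015,"ty": 0,"tz": 0,"ax": 0,"ay": -0.01,"az": 0},
    {"fingers": -0.41,"tx": -0.0015,"ty": 0,"tz": 0,"ax": 0,"ay": -0.005,"az": 0}
  ]
}}

```text
time: 8.2
tcp_pos: [0.558, 0.1128, 0.0056]
tcp_rot: [0.857, -3.02, 0.0]
wrist_force: [-7.9, -4.8, 6.9]
opening: 0.0253
```

>>> {"method": "carry_out", "body": {
  "rows": [
    {"fingers": -0.41,"tx": -0.0015,"ty": 0,"tz": 0,"ax": 0,"ay": 0,"az": 0},
    {"fingers": -0.41,"tx": -0.0015,"ty": 0,"tz": 0,"ax": 0,"ay": 0,"az": 0}
  ]
}}

```text
time: 8.45
tcp_pos: [0.558, 0.1128, 0.0055]
tcp_rot: [0.855, -3.014, 0.002]
wrist_force: [-6.4, -4.7, 5.6]
opening: 0.0249
```

```bash
python3 plan.py 0.638 0.1595 0.006 -2.59
```

```text
t 8.45 tcp [0.558  0.1128 0.0055] xyaw -2.589 zaxis [-0.008 -0.003 -1.   ] F [-6.4  -4.66  5.56] open 0.0249 q [ 0.06  0.37  1.81 -0.    0.97 -2.06]
shift tool [-0.0926 -0.0023 -0.0012]
turn tool [ 0.0012 -0.0085  0.0015]
shift after turn [-0.0926 -0.0021 -0.0005]
```

>>> {"method": "carry_out", "body": {
  "rows": [
    {"fingers": -0.41,"tx": 0.004,"ty": 0,"tz": 0,"ax": 0,"ay": -0.008,"az": 0},
    {"fingers": -0.41,"tx": 0.01,"ty": 0,"tz": 0,"ax": 0,"ay": 0,"az": 0},
    {"fingers": -0.41,"tx": 0.02,"ty": 0,"tz": 0,"ax": 0,"ay": 0,"az": 0},
    {"fingers": -0.41,"tx": 0.02,"ty": 0,"tz": -0.01,"ax": 0,"ay": 0,"az": 0},
    {"fingers": -1,"tx": 0,"ty": 0,"tz": -0.04,"ax": 0,"ay": 0,"az": 0},
    {"fingers": -1,"tx": 0,"ty": 0,"tz": -0.04,"ax": 0,"ay": 0,"az": 0},
    {"fingers": -1,"tx": 0,"ty": 0,"tz": 0,"ax": 0,"ay": 0,"az": 0}
  ]
}}

```text
time: 9.32
tcp_pos: [0.5089, 0.0831, 0.0967]
tcp_rot: [-0.856, 3.02, 0.004]
wrist_force: [0.4, -0.6, -0.1]
opening: -0.0001
```

```bash
python3 plan.py 0.638 0.1595 0.1 -2.59;  python3 - <<'E'
from h import *
st=bot.read_state();s=bot.snapshot('side');cv2.imwrite('pics/side6.png',cv2.resize(s['image'][140:260,270:430,::-1],None,fx=5,fy=5))
cv2.imwrite('pics/side6f.png',s['image'][:,:,::-1])
s=bot.snapshot('wrist');cv2.imwrite('pics/wrist6.png',s['image'][:,:,::-1])
print(proj(s,[[.638,.1595,.048]],st))
E
```

```text
t 9.32 tcp [0.5089 0.0831 0.0967] xyaw -2.589 zaxis [ 0.002  0.003 -1.   ] F [ 0.4  -0.58 -0.13] open -0.0001 q [ 0.01  0.1   1.93  0.    1.11 -2.12]
shift tool [-0.15   -0.0027 -0.0028]
turn tool [0.0015 0.0034 0.0007]
shift after turn [-0.15   -0.0026 -0.0033]
[[311.68227751 461.93784258]]
```

View pics/side6.png

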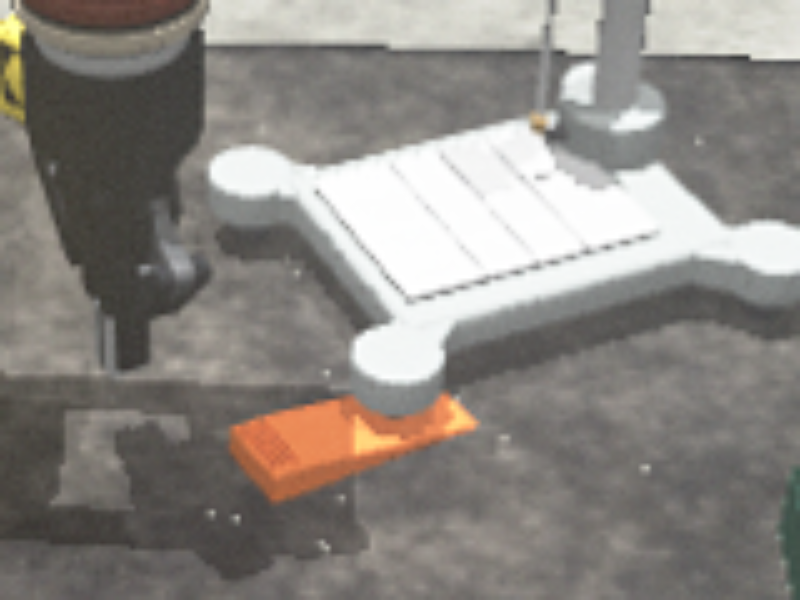

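View pics/wrist6.png

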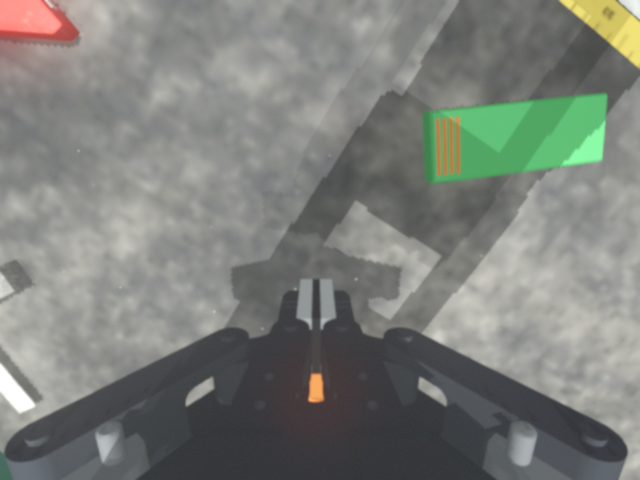

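```bash
python3 - <<'E'
from h import *
a=cv2.cvtColor(cv2.imread('pics/side0.png'),6).astype(np.float32);b=cv2.cvtColor(cv2.imread('pics/side6f.png'),6).astype(np.float32)
for n,(x0,y0,x1,y1) in dict(plate=(330,165,410,205),FR=(335,200,365,212),BR=(408,178,440,203),FL=(308,165,335,190),col=(370,92,412,170)).items():
    print(n,cv2.phaseCorrelate(a[y0:y1,x0:x1].copy(),b[y0:y1,x0:x1].copy(),cv2.createHanningWindow((x1-x0,y1-y0),cv2.CV_32F)))
E
```

```text
plate ((-0.028849097032200177, 0.022090932747488523), 1.0297913497686386)
FR ((0.07186810871717775, 0.06121002519766261), 0.9394916347331471)
BR ((0.052106488995859124, 0.479112441623597), 1.0030115461349487)
FL ((0.4952768564639545, 0.5430057859949855), 0.9489073014259338)
col ((0.48857309489712364, -0.052648786627493394), 0.9930398852295346)
```

>>> {"method": "carry_out", "body": {
  "rows": [
    {"fingers": -1,"tx": -0.03,"ty": -0.0005,"tz": 0,"ax": 0.001,"ay": 0.003,"az": 0},
    {"fingers": -1,"tx": -0.03,"ty": -0.0005,"tz": 0,"ax": 0,"ay": 0,"az": 0},
    {"fingers": -1,"tx": -0.03,"ty": -0.0005,"tz": 0,"ax": 0,"ay": 0,"az": 0},
    {"fingers": -1,"tx": -0.03,"ty": -0.0005,"tz": 0,"ax": 0,"ay": 0,"az": 0},
    {"fingers": -1,"tx": -0.028,"ty": -0.0005,"tz": 0,"ax": 0,"ay": 0,"az": 0},
    {"fingers": -1,"tx": 0,"ty": 0,"tz": 0,"ax": 0,"ay": 0,"az": 0}
  ]
}}

```text
time: 10.18
tcp_pos: [0.6291, 0.1598, 0.0787]
tcp_rot: [0.849, -3.001, -0.009]
wrist_force: [-0.7, -0.1, 0.6]
opening: -0.0
```

```bash
python3 plan.py 0.638 0.1595 0.055 -2.59
```

```text
t 10.18 tcp [0.6291 0.1598 0.0787] xyaw -2.59 zaxis [-0.024 -0.001 -1.   ] F [-0.71 -0.07  0.61] open -0.0 q [ 0.13  0.44  1.56  0.    1.17 -2.  ]
shift tool [-0.0079 -0.0052  0.0235]
turn tool [ 0.0118 -0.0208  0.0001]
shift after turn [-0.0075 -0.0049  0.0237]
```

>>> {"method": "carry_out", "body": {
  "rows": [
    {"fingers": -1,"tx": -0.0075,"ty": -0.005,"tz": 0.005,"ax": 0.012,"ay": -0.021,"az": 0},
    {"fingers": -1,"tx": -0.001,"ty": 0,"tz": 0.008,"ax": 0,"ay": 0,"az": 0},
    {"fingers": -1,"tx": 0,"ty": 0,"tz": 0.005,"ax": 0,"ay": 0,"az": 0},
    {"fingers": -1,"tx": 0,"ty": 0,"tz": 0,"ax": 0,"ay": 0,"az": 0}
  ]
}}

```text
time: 10.68
tcp_pos: [0.6352, 0.1584, 0.0555]
tcp_rot: [0.853, -3.018, -0.0]
wrist_force: [-0.1, -0.8, -0.3]
opening: 0.0001
```

```bash
python3 plan.py 0.638 0.1595 0.050 -2.59;  python3 - <<'E'
from h import *
s=bot.snapshot('side');cv2.imwrite('pics/side7.png',cv2.resize(s['image'][140:260,270:430,::-1],None,fx=5,fy=5))
E
```

```text
t 10.68 tcp [0.6352 0.1584 0.0555] xyaw -2.591 zaxis [-0.005 -0.001 -1.   ] F [-0.1  -0.78 -0.34] open 0.0001 q [ 0.12  0.46  1.57 -0.    1.12 -2.  ]
shift tool [-0.003  -0.0005  0.0055]
turn tool [ 0.0016 -0.0047 -0.0006]
shift after turn [-0.003  -0.0005  0.0055]
```

View pics/side7.png

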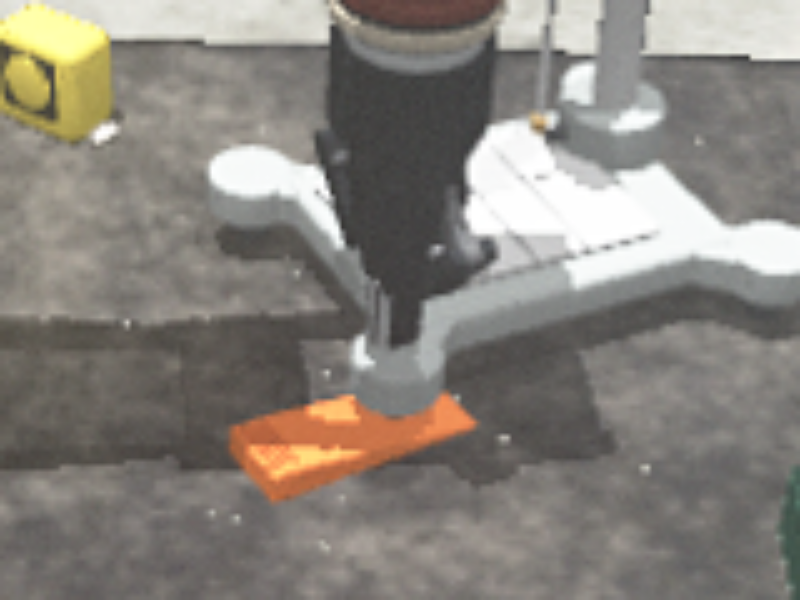

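The fingertips are above the centre of the front-right lug (crop 400,350). The shim lies flat under it with its thin end sticking out at (475,425). Now I'll press.

>>> {"method": "carry_out", "body": {
  "rows": [
    {"fingers": -1,"tx": -0.002,"ty": 0,"tz": 0.003,"ax": 0.001,"ay": -0.004,"az": 0},
    {"fingers": -1,"tx": 0,"ty": 0,"tz": 0.002,"ax": 0,"ay": 0,"az": 0},
    {"fingers": -1,"tx": 0,"ty": 0,"tz": 0.001,"ax": 0,"ay": 0,"az": 0}
  ]
}}

```text
time: 11.1
tcp_pos: [0.6379, 0.1596, 0.0506]
tcp_rot: [-0.854, 3.022, 0.0]
wrist_force: [-0.2, 1.0, -0.6]
opening: -0.0002
```

>>> {"method": "carry_out", "body": {
  "rows": [
    {"fingers": -1,"tx": 0,"ty": 0,"tz": 0.001,"ax": 0,"ay": 0,"az": 0},
    {"fingers": -1,"tx": 0,"ty": 0,"tz": 0.001,"ax": 0,"ay": 0,"az": 0}
  ]
}}

```text
time: 11.35
tcp_pos: [0.6381, 0.1596, 0.0487]
tcp_rot: [-0.854, 3.021, -0.0]
wrist_force: [0.4, 0.2, 0.3]
opening: -0.0002
```

>>> {"method": "carry_out", "body": {
  "rows": [
    {"fingers": -1,"tx": 0,"ty": 0,"tz": 0.001,"ax": 0,"ay": 0,"az": 0},
    {"fingers": -1,"tx": 0,"ty": 0,"tz": 0.001,"ax": 0,"ay": 0,"az": 0}
  ]
}}

```text
time: 11.6
tcp_pos: [0.6381, 0.1596, 0.0473]
tcp_rot: [-0.854, 3.021, -0.0]
wrist_force: [-3.1, -0.6, 8.5]
opening: -0.0001
```

>>> {"method": "carry_out", "body": {
  "rows": [
    {"fingers": -1,"tx": 0,"ty": 0,"tz": 0.0015,"ax": 0,"ay": 0,"az": 0}
  ]
}}

```text
time: 11.72
tcp_pos: [0.6382, 0.1596, 0.0472]
tcp_rot: [-0.854, 3.021, -0.0]
wrist_force: [-7.6, -0.9, 13.3]
opening: -0.0001
```

```bash
python3 - <<'E'
from h import *
for i in range(4):
    st=bot.read_state();print(st['time'],st['tcp_pos'].round(4),st['wrist_force'].round(2)); bot.snapshot('side')
E
```

```text
11.725 [0.6382 0.1596 0.0472] [-7.59 -0.9  13.32]
11.775 [0.6381 0.1596 0.0472] [-6.25 -0.87  8.96]
11.825 [0.6382 0.1596 0.0472] [-4.9  -1.39  9.3 ]
11.875 [0.6382 0.1596 0.0472] [-5.17 -0.74  9.58]
```

>>> {"method": "carry_out", "body": {
  "rows": [
    {"fingers": -1,"tx": 0.0005,"ty": 0.0003,"tz": 0.002,"ax": 0,"ay": 0,"az": 0}
  ]
}}

```text
time: 12.05
tcp_pos: [0.6382, 0.1596, 0.0472]
tcp_rot: [-0.854, 3.02, -0.001]
wrist_force: [-4.9, -0.9, 12.1]
opening: -0.0001
```

```bash
python3 - <<'E'
from h import *
for i in range(6):
    st=bot.read_state();print(st['time'],st['tcp_pos'].round(4),st['wrist_force'].round(2)); s=bot.snapshot('side')
cv2.imwrite('pics/side8.png',cv2.resize(s['image'][140:260,270:430,::-1],None,fx=5,fy=5))
cv2.imwrite('pics/side8f.png',s['image'][:,:,::-1])
a=cv2.cvtColor(cv2.imread('pics/side0.png'),6).astype(np.float32);b=cv2.cvtColor(cv2.imread('pics/side8f.png'),6).astype(np.float32)
for n,(x0,y0,x1,y1) in dict(BR=(408,178,440,203),FL=(308,165,328,190),col=(370,92,412,170)).items():
    print(n,cv2.phaseCorrelate(a[y0:y1,x0:x1].copy(),b[y0:y1,x0:x1].copy(),cv2.createHanningWindow((x1-x0,y1-y0),cv2.CV_32F)))
E
```

```text
12.05 [0.6382 0.1596 0.0472] [-4.86 -0.93 12.08]
12.1 [0.6381 0.1596 0.0472] [-4.88 -1.49 10.87]
12.15 [0.6382 0.1596 0.0472] [-4.37 -1.04  9.94]
12.2 [0.6382 0.1596 0.0472] [-4.   -0.98 10.38]
12.25 [0.6381 0.1596 0.0472] [-4.84 -1.    9.89]
12.3 [0.6382 0.1596 0.0472] [-4.47 -1.14 10.46]
BR ((-0.0038353064524940805, 0.481012946538371), 1.0106429727375508)
FL ((-0.009386571373147135, 0.5194763638513908), 0.9779899692535401)
col ((0.541609912001018, 0.06948481067048107), 0.9526488755808936)
```

View pics/side8.png

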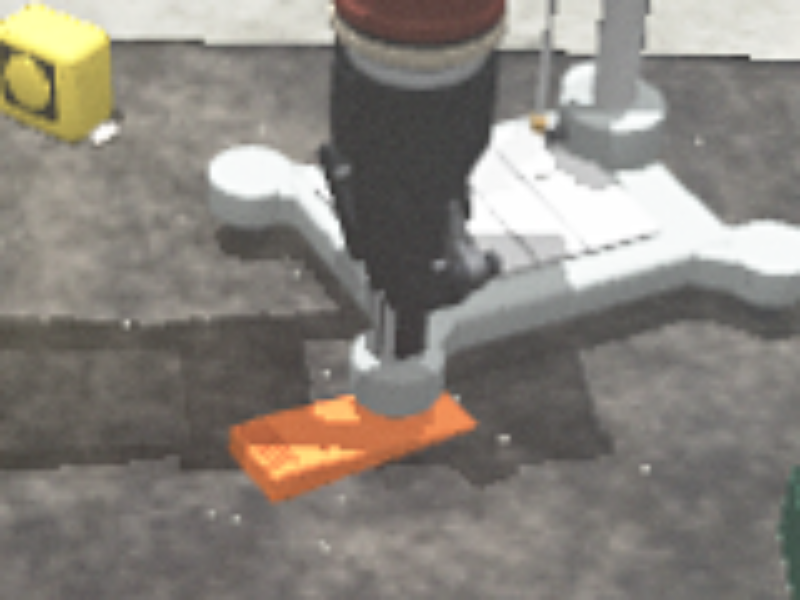

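>>> {"method": "carry_out", "body": {
  "rows": [
    {"fingers": -1,"tx": 0.0008,"ty": 0.0005,"tz": 0.003,"ax": 0,"ay": 0,"az": 0}
  ]
}}

```text
time: 12.48
tcp_pos: [0.6382, 0.1595, 0.047]
tcp_rot: [-0.854, 3.019, -0.002]
wrist_force: [-6.4, -2.4, 18.1]
opening: 0.0
```

```bash
python3 - <<'E'
from h import *
for i in range(12):
    st=bot.read_state();print(round(st['time'],2),st['tcp_pos'].round(4),st['wrist_force'].round(2)); s=bot.snapshot('side')
E
```

```text
12.47 [0.6382 0.1595 0.047 ] [-6.38 -2.42 18.11]
12.53 [0.6382 0.1596 0.0471] [-5.32 -1.38 14.77]
12.57 [0.6382 0.1596 0.0471] [-6.06 -1.93 14.39]
12.62 [0.6382 0.1596 0.0471] [-6.29 -1.26 15.4 ]
12.68 [0.6382 0.1596 0.0471] [-6.49 -1.88 14.6 ]
12.72 [0.6382 0.1596 0.0471] [-5.94 -2.17 14.16]
12.78 [0.6381 0.1596 0.0471] [-5.49 -1.91 14.28]
12.82 [0.6381 0.1596 0.0471] [-5.98 -0.38 14.93]
12.88 [0.6382 0.1596 0.0471] [-5.89 -2.39 14.59]
12.93 [0.6382 0.1596 0.0471] [-6.07 -2.33 14.66]
12.97 [0.6382 0.1596 0.0471] [-6.26 -1.14 14.36]
13.03 [0.6382 0.1596 0.0471] [-5.99 -0.25 14.05]
```

The press holds steady at about 14.5 N. That is well over the 7 N that would rock a loose corner, and the lug has not sunk. Handing in.

```bash
python3 - <<'E'
from workcell import bot
print(bot.sign_off()); st=bot.read_state(); print(st['time'],st['tcp_pos'],st['wrist_force'])
E
```

```text
the job is handed in; nothing more can be done
None
the job is handed in; nothing more can be done
```

I pushed the orange wedge under the short front-right foot until it was snug, then backed the fingers off. I pressed on top of that lug with closed fingertips and handed the job in at about 13 s while still holding the press. No verdict was reported.

- **Alignment:** about 23 mm before it reached the foot, the wedge's centre line was measured within about 0.5 mm of it. The side view showed the wedge lying flat under the lug after the push.
- **Snugness:** resistance rose from about 1.5 N to 8–9 N and the wedge stopped moving. By my measurements it is about 7.2 mm thick under the foot, within the 5–9 mm gap given.
- **Press:** it held steady at about 14.5 N down, with the fingertips within about 1 mm of the measured lug centre. The tool sat at 47.1 mm and did not sink, so the corner no longer rocks.
- **Stand position:** it shifted by at most about 0.5 pixel in the side view, roughly 1 mm. I did not measure its level directly. The column's shift suggests at most about 0.004 rad of tilt.
- **Less than ideal:** about 6 N of sideways force remained at the fingertips during the press, and I could not trim it away. The image-shift readings on the separate parts of the stand also disagreed by about half a pixel.

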